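Press the guarded lever that clamps the brown sherd

TASK

On the sherd press, reach down through the guard window over the lever whose station holds the larger, four-sided reddish-brown sherd (not the small three-cornered greyish one), and press that lever's red pad all the way down with the fingertips, so that its rubber foot clamps the sherd; finish while still holding the lever down. Do not touch the yellow guard or the sherds, leave the other lever and the things around the press alone, and pick nothing up.

Things in the scene. Friction and masses are not known exactly. Their poses are not given: they have to be found in the camera images.
- press: two-station sherd press, fixed: grey base 260 (x) x 290 (y) x 18 mm, 116 mm high with its guard. Origin at worktop height, 5 mm in front of the base's middle; x to its rear (away from the robot), y to its left, z up. Blue felt-covered rests, top at z = 24 mm, one sherd on each, at x = -78, y = +70 (left) and -70 mm (right). Red lever pads at x = 20, y = +70 and -70 mm
- guard: fixed yellow guard over the levers; origin and axes as the press. Flat top plate 5 mm thick, upper face at z = 116 mm, x -45 to 85, y -135 to 135 mm, with two windows 90 (x) by 80 mm (y) centred at x = 20, y = +70 (left) and -70 mm (right), each straight above a red pad. 5 mm side and middle walls; front skirt hangs 30 mm below the plate
- lever_left (a joint): left steel lever (y = +70 mm), hinged at press x = 110, z = 85 mm, running forward under the window to its foot 185 mm ahead of the hinge. Angle in rad: 0 up (spring return), 0.20 fully down at its stop; the pad, 90 mm ahead of the hinge, has then sunk 18 mm. Holding it down on a sherd takes 8 to 10 N at the pad
- lever_right (a joint): right lever (y = -70 mm), like the left
- pad_left: red thumb pad on the left lever, 36 (x) x 44 (y) x 9 mm. Origin at the middle of its upper face, at rest 100 mm above the worktop and 16 mm below the guard's upper face; it moves with the lever and rocks up to 0.1 rad on a sprung pin
- pad_right: red thumb pad on the right lever, like the left
- foot_left: black rubber foot, 18 mm across, on a spring plunger (travel 18 mm, about 250 N/m) under the front end of the left lever, outside the guard. Origin at its lowest point, 66 mm above the worktop at rest; it meets the sherd before the lever is fully down
- foot_right: black rubber foot of the right lever, like the left
- brown_sherd: loose reddish-brown pottery sherd, roughly four-sided, 79 x 65 x 12 mm, lying on the blue rest of one of the stations (either one) under its foot. Origin at the centre of its underside
- grey_sherd: loose smaller, greyish-brown, three-cornered sherd, 70 x 47 x 14 mm, on the blue rest of the other station. Origin at the centre of its underside
- film_can: bystander: small white canister with a grey lid, 34 mm across, 51 mm high, standing to the left of the press; origin under its centre
- tag_jar: bystander: clear jar with a red lid, 65 mm across, 99 mm high, standing to the right of the press; origin under its centre
- pen: bystander: marker pen 135 mm long, 17 mm thick, lying to the right of the press; origin under its centre
- stone: bystander: dark stone 54 x 50 x 45 mm to the left of the press; origin under its centre
There are look-alikes about, which are no part of the job. Leave any purple look-alike of the brown_sherd alone.

How it is judged (in metres and radians):
At the end, for the whole second after the job is handed in: the lever of the station with the reddish-brown sherd is down (at least 0.165 of its 0.20 rad), its rubber foot presses on that sherd with more than 0.8 N, the fingers still press its red pad with more than 1 N, and the other lever is up (under 0.03 rad) (((value of joint lever_left above 0.165 rad and contact force between foot_left and brown_sherd above 0.8 N and contact force between the fingers and pad_left above 1 N and value of joint lever_right below 0.03 rad) or (value of joint lever_right above 0.165 rad and contact force between foot_right and brown_sherd above 0.8 N and contact force between the fingers and pad_right above 1 N and value of joint lever_left below 0.03 rad))); the arm keeps its last pose, push and grip.
It fails at once if the robot touches the yellow guard (contact force between any of the fingers, the arm and guard above 0.5 N).
It fails at once if the lever of the station with the grey sherd is pressed ((value of joint lever_left above 0.05 rad and y of brown_sherd in the frame of press below 0 m) or (value of joint lever_right above 0.05 rad and y of brown_sherd in the frame of press above 0 m)).
It fails at once if a sherd is shifted by more than 15 mm, lifted, or touched by the robot (distance of any of brown_sherd, grey_sherd from where it was at the start of the episode above 0.015 m or contact force between any of the fingers, the arm and brown_sherd above 0.5 N or contact force between any of the fingers, the arm and grey_sherd above 0.5 N).
It fails at once if a bystander (canister, jar, pen, stone) is moved by more than 20 mm (distance of any of film_can, tag_jar, pen, stone from where it was at the start of the episode above 0.02 m).
It also fails if it takes over 29 s, if anything falls off the work surface, if the arm or the gripper's body presses on something with over 40 N, if the wrist force passes 120 N, or if a joint passes its speed limit or range.

ROBOT

A 7-joint arm with a two-finger parallel gripper is mounted at the origin on the work surface; the furniture and walls round the work are solid. World frame = base frame: x ahead of the robot, y to its left, z up, the work surface at z = 0. Lengths are in mm, angles in rad, forces in N, time in s.
With the tool pointing down it reaches from about 350 to 900 mm from the base axis. Payload 7.2 kg.
Tool frame: the origin (TCP) lies at the very end of the fingers, on their centre line; the grasp point (between the pads) lies 19 mm behind it (manip.pinch_z is the distance from the TCP to the grasp point, in mm); z points along the fingers, y is the line along which they close (so a half turn about z gives the same grasp; the last joint's range is limited). The gripper opens to 85 mm and grips with 20 to 120 N. Pads are 22 mm wide; open, the fingers measure 114 mm over their backs; the gripper's body (76 mm by 85 mm) begins 54 mm behind the grasp point. The pads swing forward as they close: fully open they stand 13 mm farther back than shut.
Start: joints at [-1.415, 0.411, -0.013, 1.596, 0.006, 1.134, -0.082], TCP at [138.72, 609.415, 203.697] pointing down, gripper open.
Joint ranges: [-2.95, 2.95], [-0.29, 1.99], [-1.47, 1.44], [0.14, 2.54], [-1.03, 4.17], [0.13, 1.85], [-2.86, 2.86]. Speed limits (rad/s): [2.39, 2.39, 3.01, 3.01, 3.14, 3.14, 3.14].

INTERFACE

Orientations are given as a unit quaternion [x, y, z, w].
In Python, from station import manip gives the robot as it stands.
- The arm moves only by the tool jog_arm, never from a script. Its argument "targets" is a list that holds one entry, the list of rows, each a list of 6 numbers: the shift along the tool's x, y, z in cm, then the turn, a rotation vector about the tool's x, y, z in degrees. A call has 1 to 10 rows; each row shifts and turns the commanded pose from where the row before left it, along the tool's axes as they then stand; what a row does not reach is not made up. A row lasts 1/8 s, in which the tool goes at most 62.5 mm and 10.7 degrees, less where a joint would pass 70% of its speed; a pose out of reach is approached as far as the arm can. A call with a gripper value outside its range is refused whole. "grip" is the closure, from 0 (fully open) to 1 (shut), set as the call begins (left out, the last holds). The fingers move at their own pace and stop on an object; the grip force is fixed at half the most. Time passes only in rows, so rows that do not move let the fingers close. It gives the time, the measured TCP pose, the force, the opening and the grip force at its end, in the units of the state.
- manip.state(): the state, without advancing time (a new reading comes with each control period).
- manip.camera(name): name is "scene" or "top" or "wrist"; returns a dict with "pixels" (420x560x3 uint8, blue, green, red), "depth" (420x560 float32, mm along the optical axis (not along the pixel's ray), 0 where there is no reading), "mtx" (3x3 intrinsics, pixels), "k1" (the pictures are not rectified: a ray, as slopes to the right and down, at radius r is drawn at 1 + k1 r^2 times it, then the intrinsics apply), "rvec" (rotation vector, rad) and "tvec" (3), from world to camera coordinates, as OpenCV has them; the wrist camera has in their place "T_tool_cam" (4x4, takes a point from camera to tool coordinates, whose origin is the TCP and whose axes are the flange's). Camera axes: x right, y down, z forward; pixel columns grow to the right and rows downward; lengths in mm; the calibration is good to about 2 mm. A picture is of the moment at which its call begins: read the wrist's pose just before it.
- manip.job_done(): hands the job in; it is judged then, once.
The state is a dict: "clock": time; "q": joint angles; "joint_vel": joint speeds; "tau": joint torques, N m; "tool_pos": TCP position; "tcp_rot": TCP orientation; "wrist_force": force on the tool from outside, world axes, zero at the start; "torque": the same for the moment, N m; "width": finger opening in mm; "grip_force": force on a finger pad.
Only numpy, scipy, OpenCV 4.12 (cv2) and the standard library are available. Lean on these libraries where they do the work, as an engineer would, in place of code of your own. Each camera call takes 0.05 s, during which the arm holds its last target. There are 200 camera calls.

## Working session

There is one attempt and no reset: what is moved stays moved. The work goes in short steps, Python scripts to look and compute and a tool call to move; the robot and the scene stay as the last step left them, time stands still between calls to the robot, and variables do not carry over. Pictures are saved under pics/ and viewed, at most 10 in all, crops included, and the job is handed in when it is done.

Besides the shell and the picture viewer there is one more tool, called after "Emit:" as name([rows], argument=value, ...), one row to a line, values as JSON. jog_arm: Moves the arm, as the interface text tells. Its arguments: {"type":"object","properties":{"targets":{"type":"array"},"grip":{"type":"number"}},"required":["targets"]}

```bash
mkdir -p pics; cat > h.py <<'E'
import numpy as np, cv2
from scipy.spatial.transform import Rotation as R
from station import manip
def ray(c,uv,st=None):
    p=cv2.undistortPoints(np.array(uv,float).reshape(-1,1,2),c["mtx"],np.array([c["k1"],0,0,0,0.]))[:,0]
    d=np.c_[p,np.ones(len(p))]
    if "rvec" in c:
        Rm=cv2.Rodrigues(np.array(c["rvec"],float))[0]; return -Rm.T@np.array(c["tvec"],float).ravel(), d@Rm
    T=np.array(c["T_tool_cam"]); Rt=R.from_quat(st["tcp_rot"]).as_matrix()
    return Rt@T[:3,3]+np.array(st["tool_pos"]), d@T[:3,:3].T@Rt.T
def onz(c,uv,z,st=None):
    o,d=ray(c,uv,st); return o+d*((z-o[2])/d[:,2])[:,None]
E
python3 - <<'E'
from h import *
s=manip.state(); print(s)
for n in("scene","top"):
    c=manip.camera(n); cv2.imwrite(f"pics/{n}1.png",c["pixels"]); np.savez(f"{n}1.npz",**c)
    print(n,c["mtx"],c["k1"],ray(c,[[280,210]]))
E
```

```text
{'clock': 0.0, 'q': array([-1.41522186,  0.41191616, -0.01270426,  1.59708417,  0.0055806 ,
        1.13431252, -0.08218951]), 'joint_vel': array([ 0.00028695,  0.001088  , -0.00012283,  0.00111358,  0.00014568,
        0.00068689,  0.00044839]), 'tau': array([ 4.50999105e-04, -6.00634718e+01,  6.82051163e-01, -2.99414045e+01,
        1.37325155e-02,  1.02050012e-02,  9.76932029e-06]), 'tool_pos': array([138.61233981, 608.85125377, 202.82660543]), 'tcp_rot': array([ 1.11643954e-01,  9.93747915e-01, -8.41406729e-04, -4.14157340e-05]), 'wrist_force': array([-0.62825823,  0.14307139,  1.34668335]), 'torque': array([ 0.00700187, -0.02456014, -0.01714581]), 'grip_force': 0.0, 'width': 85.28196414131126}
scene [[384.24630033   0.         276.16072311]
 [  0.         384.24630033 207.93745854]
 [  0.           0.           1.        ]] -0.07634327110915175 (array([  15.3391004 , -346.16203862,  932.14101369]), array([[ 0.44690146,  0.4454371 , -0.77588242]]))
top [[396.66627608   0.         275.35189354]
 [  0.         396.66627608 206.43937826]
 [  0.           0.           1.        ]] -0.008201266958723911 (array([ 325.92266133,  152.56210966, 1138.79218631]), array([[ 0.14197881, -0.01737131, -0.98982733]]))
```

View pics/scene1.png

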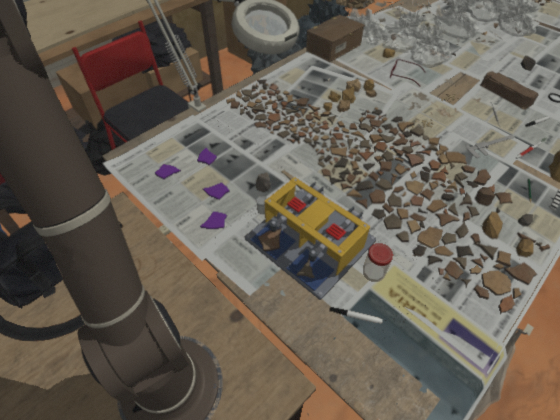

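View pics/top1.png

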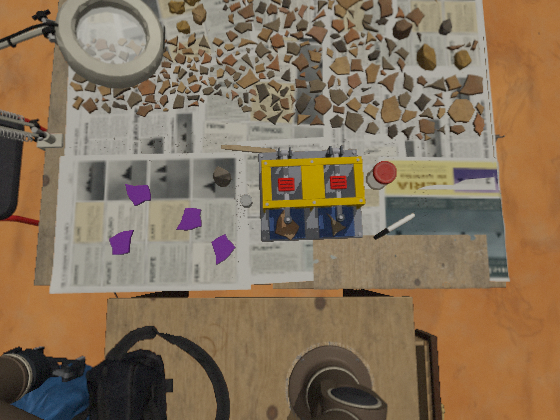

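```bash
python3 - <<'E'
from h import *
for n,pts in(("top",None),("scene",None)):
    c=dict(np.load(n+"1.npz"))
    print(n,cv2.projectPoints(np.array([[0,0,0],[138.,609,203],[500,0,0.],[500,200,0]]),c["rvec"],c["tvec"],c["mtx"],np.array([c["k1"].item(),0,0,0]))[0][:,0].round())
    hsv=cv2.cvtColor(c["pixels"],cv2.COLOR_BGR2HSV)
    c["k1"]=c["k1"].item()
    m=cv2.inRange(hsv,(20,150,120),(32,255,255)); m=cv2.morphologyEx(m,cv2.MORPH_CLOSE,np.ones((25,25)))
    k,l,st,ce=cv2.connectedComponentsWithStats(m); i=1+st[1:,4].argmax(); print("yellow",st[i],ce[i])
    cs=max(cv2.findContours((l==i).astype(np.uint8),0,1)[0],key=cv2.contourArea)
    if n=="top":
        b=cv2.boxPoints(cv2.minAreaRect(cs)); print(b, onz(c,b,116))
    r=cv2.inRange(hsv,(0,170,120),(6,255,255))|cv2.inRange(hsv,(172,170,120),(180,255,255)); r=cv2.morphologyEx(r,cv2.MORPH_CLOSE,np.ones((5,5)))
    k,l,st,ce=cv2.connectedComponentsWithStats(r)
    for j in range(1,k):
        if st[j,4]>60: print("red",st[j],ce[j],onz(c,[ce[j]],100)[0].round(1), c["depth"][int(ce[j][1]),int(ce[j][0])])
c=np.load("top1.npz")["pixels"][140:245,250:375]; d=np.load("scene1.npz")["pixels"][170:300,235:385]
cv2.imwrite("pics/crop1.png",np.hstack([cv2.resize(c,(400,336),interpolation=2),cv2.resize(d,(388,336),interpolation=2)]))
E
```

```text
top [[330. 388.]
 [ 72. 352.]
 [326. 206.]
 [257. 206.]]
yellow [ 261  156  105   52 2956] [312.70128552 182.03755074]
[[260.631   159.77478]
 [363.18692 155.67255]
 [365.10385 203.59586]
 [262.54794 207.69809]] [[607.59381698 185.16544894 116.        ]
 [617.96142713 -88.05920683 116.        ]
 [488.62759297 -88.09528274 116.        ]
 [478.879001   180.06758406 116.        ]]
red [374 167  18  16 161] [383.57763975 175.67080745] [ 566.9 -144.6  100. ] 1067.447
red [330 176  17  13 196] [338.0255102  181.73469388] [550.7 -21.5 100. ] 1063.3236
red [278 178  17  13 197] [285.53299492 183.73604061] [545.8 119.1 100. ] 1061.6786
red [  8 215  30   6  63] [ 19.95238095 217.65079365] [457.3 820.5 100. ] 1476.7075
scene [[170. 385.]
 [ 70. 163.]
 [314. 256.]
 [265. 217.]]
yellow [ 265  179  104   78 3549] [318.39757678 216.303184  ]
red [288 197  17  14 114] [295.96491228 204.        ] [542.  115.1 100. ] 1085.01
red [327 225  18  14 126] [335.42063492 231.35714286] [547.1 -25.2 100. ] 1025.7805
```

View pics/crop1.png

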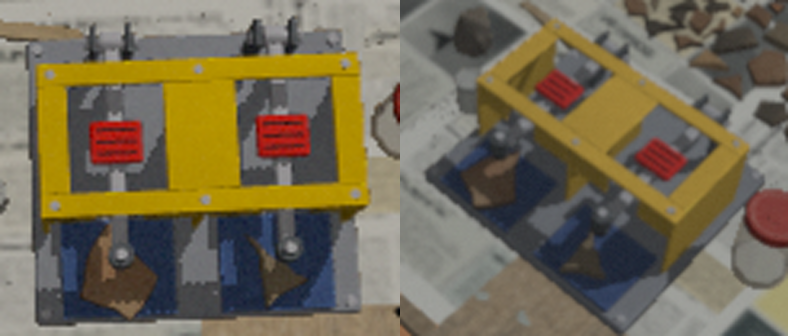

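The left station (crop 120,270) holds the larger four-sided reddish-brown sherd, and the right one (crop 280,275) holds the small three-cornered sherd. The left pad is at about (544,117,100), and the pads measure 140.7 mm apart against a nominal 140. The press yaw is about 2°.

Emit:
jog_arm([
  [[-2, -1.5, 0, 0, 0, 0], [-4.5, -3.5, 0, 0, 0, 0], [-5, -3.9, 0, 0, 0, 0], [-5, -3.9, 0, 0, 0, 0], [-5, -3.9, 0, 0, 0, 0], [-5, -3.9, 0, 0, 0, 0], [-5, -3.9, 0, 0, 0, 0], [-5, -3.9, 0, 0, 0, 0], [-4.5, -3.5, 0, 0, 0, 0], [-3, -2, 0, 0, 0, 0]],
], grip=1)

```text
clock: 1.35
tool_pos: [490.3, 182.4, 203.6]
tcp_rot: [0.113, 0.994, -0.0, 0.0]
wrist_force: [-0.9, 0.4, -0.2]
width: -0.1
grip_force: 0.0
```

Emit:
jog_arm([
  [[-2, -1, 0, 0, 0, -5], [0, 0, 0, 0, 0, -5], [0, 0, 0, 0, 0, -5], [0, 0, 0, 0, 0, 0], [0, 0, 0, 0, 0, 0]],
])

```text
clock: 1.98
tool_pos: [506.2, 171.2, 203.5]
tcp_rot: [-0.018, 1.0, -0.0, -0.0]
wrist_force: [-0.4, 0.6, 0.4]
width: -0.1
grip_force: 0.0
```

```bash
cat > look.py <<'E'
from h import *
import sys
s=manip.state(); c=manip.camera("wrist"); cv2.imwrite(f"pics/{sys.argv[1]}.png",c["pixels"])
Rt=R.from_quat(s["tcp_rot"]).as_matrix()
print(s["clock"],s["tool_pos"],Rt.round(3).tolist(),s["width"],s["wrist_force"])
hsv=cv2.cvtColor(c["pixels"],cv2.COLOR_BGR2HSV)
r=cv2.inRange(hsv,(0,170,90),(6,255,255))|cv2.inRange(hsv,(172,170,90),(180,255,255)); r=cv2.morphologyEx(r,cv2.MORPH_CLOSE,np.ones((15,15)))
k,l,st,ce=cv2.connectedComponentsWithStats(r)
for j in range(1,k):
    if st[j,4]>150:
        p=cv2.boxPoints(cv2.minAreaRect(np.argwhere(l==j)[:,::-1].astype(np.float32))); w=onz(c,p,100,s)
        m=w.mean(0); print("red",st[j],w.round(0)[:,:2].tolist(),"c",m.round(1),"tool delta mm",(Rt.T@(m-s["tool_pos"])).round(1))
E
python3 look.py w1
```

```text
1.975 [506.18974184 171.2390773  203.53732351] [[-0.999, -0.036, -0.0], [-0.036, 0.999, -0.0], [0.0, -0.0, -1.0]] -0.07215653460759827 [-0.44359568  0.62067655  0.39938819]
red [  32  218   54   39 1787] [[532.0, -40.0], [528.0, 7.0], [565.0, 4.0], [569.0, -45.0]] c [548.6 -18.6 100. ] tool delta mm [ -35.5 -191.2  103.5]
red [ 189  219   50   38 1774] [[527.0, 99.0], [526.0, 141.0], [560.0, 141.0], [562.0, 97.0]] c [543.8 119.3 100. ] tool delta mm [-35.8 -53.2 103.5]
```

View pics/w1.png

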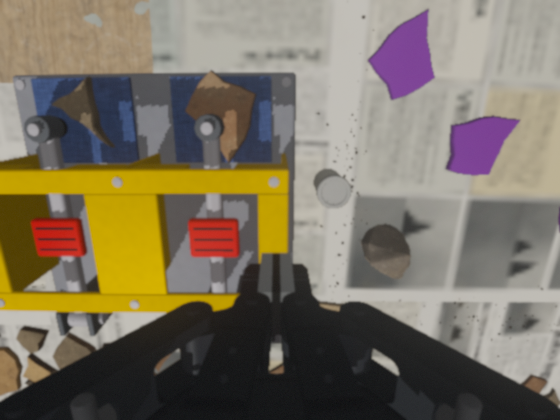

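The wrist view shows the left pad at (214,238) behind the reddish four-sided sherd (220,110). The pad centre is (544,119), about 35 x 43 mm, which agrees with the other views.

Emit:
jog_arm([
  [[-1.2, -1.8, 0, 0, 0, 0], [-1.2, -1.8, 0, 0, 0, 0], [-1.2, -1.7, 0, 0, 0, 0], [0, 0, 2, 0, 0, 0], [0, 0, 2, 0, 0, 0], [0, 0, 1, 0, 0, 0], [0, 0, 0, 0, 0, 0], [0, 0, 0, 0, 0, 0]],
])

```text
clock: 3.02
tool_pos: [544.8, 119.9, 154.4]
tcp_rot: [-0.019, 1.0, 0.0, 0.001]
wrist_force: [-0.7, 0.3, 1.1]
width: 0.1
grip_force: 0.0
```

```bash
python3 look.py w2
```

```text
3.025 [544.79163497 119.86544329 154.40772249] [[-0.999, -0.038, 0.001], [-0.038, 0.999, 0.0], [-0.001, 0.0, -1.0]] 0.09736806084327561 [-0.67251676  0.25954917  1.06909009]
red [  45  191   67   48 2861] [[532.0, -40.0], [531.0, 7.0], [566.0, 3.0], [568.0, -46.0]] c [549.  -19.1 100. ] tool delta mm [   1.1 -139.1   54.4]
red [ 243  192   61   47 2769] [[528.0, 98.0], [526.0, 139.0], [560.0, 141.0], [562.0, 98.0]] c [544.1 119.1 100. ] tool delta mm [ 0.8 -0.8 54.4]
```

View pics/w2.png

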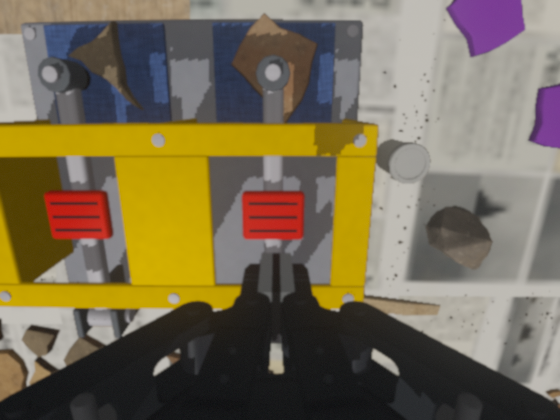

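The tool is within 1 mm of the pad centre, which is at (273,215), and the window spans columns 213–335. Next I go down.

Emit:
jog_arm([
  [[0, 0, 1, 0, 0, 0], [0, 0, 1.5, 0, 0, 0], [0, 0, 1.5, 0, 0, 0], [0, 0, 1, 0, 0, 0], [0, 0, 0, 0, 0, 0], [0, 0, 0, 0, 0, 0]],
])

```text
clock: 3.82
tool_pos: [544.6, 119.7, 103.9]
tcp_rot: [-0.019, 1.0, 0.0, 0.0]
wrist_force: [0.1, 0.8, 1.0]
width: 0.0
grip_force: 0.0
```

Emit:
jog_arm([
  [[0, 0, 0.4, 0, 0, 0], [0, 0, 0.4, 0, 0, 0], [0, 0, 0.4, 0, 0, 0], [0, 0, 0.4, 0, 0, 0], [0, 0, 0, 0, 0, 0], [0, 0, 0, 0, 0, 0]],
])

```text
clock: 4.58
tool_pos: [544.4, 119.7, 87.7]
tcp_rot: [-0.019, 1.0, -0.0, -0.0]
wrist_force: [0.8, 0.4, 0.1]
width: 0.2
grip_force: 0.0
```

```bash
python3 look.py w3; python3 - <<'E'
from h import *
c=manip.camera("scene"); p=c["pixels"][150:290,215:385]; w=cv2.imread("pics/w3.png")
cv2.imwrite("pics/mix3.png",np.hstack([cv2.resize(w,(400,300)),cv2.resize(p,(364,300),interpolation=2)]))
E
```

```text
4.575 [544.36989767 119.65855709  87.6950928 ] [[-0.999, -0.038, -0.0], [-0.038, 0.999, -0.0], [0.0, -0.0, -1.0]] 0.15392510729834127 [0.79063666 0.38281493 0.07351776]
red [   0  222   58   64 3290] [[531.0, -19.0], [529.0, 10.0], [565.0, 5.0], [567.0, -27.0]] c [548.   -7.9 100. ] tool delta mm [   1.3 -127.6  -12.3]
red [ 231  224   83   63 3380] [[527.0, 98.0], [525.0, 139.0], [560.0, 141.0], [562.0, 98.0]] c [543.5 118.9 100. ] tool delta mm [  0.9  -0.7 -12.3]
```

View pics/mix3.png

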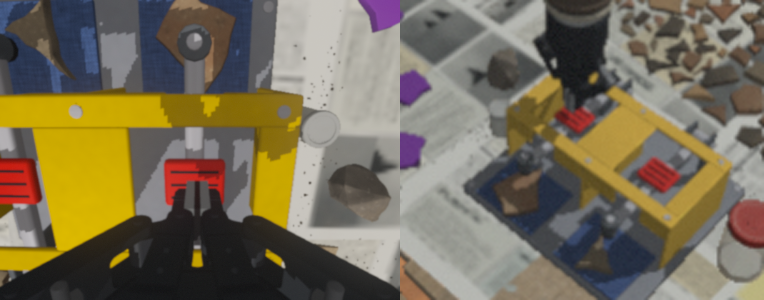

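The pad (195,182 in the mix) is still up, and the fingertips are above its middle without touching. I'll check the gap by depth.

```bash
python3 - <<'E'
from h import *
s=manip.state(); c=manip.camera("wrist"); d=c["depth"]
for v in range(225,300,6):
  o=[]
  for u in (240,264,270,274,280,286,306):
    O,r=ray(c,[[u,v]],s); P=O+r[0]*d[v,u]; o.append(f"{P[0]:.0f},{P[1]:.0f},{P[2]:.0f}")
  print(v,o)
E
```

```text
225 ['528,102,98', '528,114,98', '527,117,99', '528,119,97', '527,122,98', '527,125,97', '527,136,97']
231 ['531,102,99', '530,114,99', '531,117,98', '530,119,100', '530,123,99', '530,125,100', '530,136,99']
237 ['534,102,99', '534,115,99', '533,118,100', '533,120,99', '534,123,99', '533,126,99', '533,136,100']
243 ['537,103,100', '537,115,100', '537,118,100', '537,120,99', '537,123,99', '536,126,99', '536,136,100']
249 ['540,103,100', '541,115,98', '540,118,100', '540,120,100', '540,123,99', '540,126,99', '539,136,99']
255 ['544,102,99', '533,115,121', '533,118,122', '533,120,122', '533,122,121', '533,125,122', '542,136,100']
261 ['547,103,99', '533,116,127', '533,118,127', '533,120,129', '533,122,128', '533,125,128', '546,137,100']
267 ['551,103,98', '533,116,133', '533,118,133', '533,120,134', '533,122,133', '533,125,133', '537,134,125']
273 ['554,103,99', '533,116,138', '533,118,139', '533,120,138', '533,122,138', '533,125,138', '536,133,131']
279 ['557,103,100', '534,116,142', '533,118,142', '533,120,143', '533,122,143', '533,124,143', '536,133,136']
285 ['561,103,100', '533,116,148', '533,118,149', '533,120,147', '534,122,146', '533,124,148', '536,132,141']
291 ['538,107,145', '533,116,153', '533,118,152', '534,120,151', '533,122,152', '532,124,152', '536,132,146']
297 ['532,108,158', '532,117,157', '535,119,153', '536,120,152', '535,122,152', '532,124,158', '531,131,159']
```

```bash
python3 - <<'E'
from h import *
s=manip.state(); c=manip.camera("wrist"); d=c["depth"]; px=c["pixels"]
vv,uu=np.mgrid[0:420,0:560]; uv=np.c_[uu.ravel(),vv.ravel()]
O,r=ray(c,uv,s); P=O+r*d.ravel()[:,None]
L=(P-s["tool_pos"])@R.from_quat(s["tcp_rot"]).as_matrix()
dark=(px.max(2).ravel()<75)&(d.ravel()>0)&(P[:,2]>117)
for a in range(-100,100,10):
    k=dark&(L[:,1]>=a)&(L[:,1]<a+10)
    if k.sum()>5: q=L[k]; i=np.argsort(-q[:,2])[3]; print(a,k.sum(),"lowest height above TCP",-q[i,2].round(0),"tool x",q[i,0].round(0), "x range",q[:,0].min().round(),q[:,0].max().round())
c=manip.camera("scene"); d=c["depth"]
O,r=ray(c,uv); P=O+r*d.ravel()[:,None]
k=(c["pixels"].max(2).ravel()<75)&(abs(P[:,0]-544)<60)&(abs(P[:,1]-120)<70)&(P[:,2]>118)&(P[:,2]<260)
for z in range(118,240,10):
    q=P[k&(P[:,2]>=z)&(P[:,2]<z+10)]
    if len(q): print(z,len(q),q[:,:2].min(0).round(),q[:,:2].max(0).round())
E
```

```text
-60 1564 lowest height above TCP 101.0 tool x 12.0 x range 11.0 15.0
-50 3426 lowest height above TCP 89.0 tool x 12.0 x range -3.0 14.0
-40 5275 lowest height above TCP 76.0 tool x 12.0 x range -9.0 14.0
-30 3101 lowest height above TCP 72.0 tool x 12.0 x range -9.0 15.0
-20 3609 lowest height above TCP 38.0 tool x 7.0 x range 2.0 22.0
-10 5622 lowest height above TCP 35.0 tool x 7.0 x range -10.0 21.0
0 5186 lowest height above TCP 34.0 tool x 12.0 x range -10.0 21.0
10 4717 lowest height above TCP 36.0 tool x 7.0 x range 6.0 22.0
20 2779 lowest height above TCP 70.0 tool x 7.0 x range -8.0 19.0
30 4613 lowest height above TCP 74.0 tool x 12.0 x range -9.0 14.0
40 4209 lowest height above TCP 86.0 tool x 12.0 x range -3.0 14.0
50 2133 lowest height above TCP 98.0 tool x 12.0 x range 9.0 16.0
60 183 lowest height above TCP 111.0 tool x 11.0 x range 11.0 14.0
118 12 [534. 106.] [544. 125.]
128 23 [532. 103.] [551. 131.]
138 26 [532. 104.] [545. 132.]
148 14 [533. 104.] [540. 125.]
158 32 [530.  90.] [553. 144.]
168 63 [530.  81.] [553. 158.]
178 53 [526.  74.] [544. 164.]
188 74 [526.  65.] [545. 173.]
198 83 [527.  58.] [551. 176.]
208 73 [524.  59.] [554. 174.]
218 55 [525.  77.] [552. 136.]
228 26 [533.  79.] [550.  96.]
238 22 [507.  81.] [549. 113.]
```

Both cameras put the real fingertips about 30 mm above the reported TCP. The knuckles at |y|=40 sit at least 76 mm above the TCP, so at the full press (TCP about 51) they clear the guard by about 10 mm. I'll go on down gently, watching the force.

Emit:
jog_arm([
  [[0, 0, 0.4, 0, 0, 0], [0, 0, 0.4, 0, 0, 0], [0, 0, 0.4, 0, 0, 0], [0, 0, 0.4, 0, 0, 0], [0, 0, 0, 0, 0, 0], [0, 0, 0, 0, 0, 0]],
])

```text
clock: 5.58
tool_pos: [544.2, 119.6, 71.7]
tcp_rot: [-0.019, 1.0, -0.0, -0.0]
wrist_force: [-1.3, 0.1, 0.4]
width: -0.3
grip_force: 0.7
```

Emit:
jog_arm([
  [[0, 0, 0.3, 0, 0, 0], [0, 0, 0.3, 0, 0, 0], [0, 0, 0.3, 0, 0, 0], [0, 0, 0, 0, 0, 0], [0, 0, 0, 0, 0, 0]],
])

```text
clock: 6.2
tool_pos: [544.2, 119.7, 62.7]
tcp_rot: [-0.019, 1.0, -0.0, -0.0]
wrist_force: [-1.8, -0.4, 2.4]
width: -0.2
grip_force: 1.2
```

```bash
python3 look.py w4
```

```text
6.2 [544.22418242 119.6533505   62.66658213] [[-0.999, -0.038, -0.0], [-0.038, 0.999, -0.0], [0.0, -0.0, -1.0]] -0.24914792703939664 [-1.77684138 -0.36050928  2.439873  ]
red [ 227  232   91   70 3177] [[521.0, 100.0], [520.0, 137.0], [553.0, 140.0], [555.0, 99.0]] c [537.3 119.  100. ] tool delta mm [  7.   -0.4 -37.3]
red [   0  241   26   72 1339] [[530.0, 1.0], [529.0, 12.0], [565.0, 5.0], [566.0, -7.0]] c [547.3   2.6 100. ] tool delta mm [   1.3 -117.1  -37.3]
```

Contact is made and the pad is sinking. I'll keep pressing.

Emit:
jog_arm([
  [[0, 0, 0.3, 0, 0, 0], [0, 0, 0.2, 0, 0, 0], [0, 0, 0.2, 0, 0, 0], [0, 0, 0, 0, 0, 0], [0, 0, 0, 0, 0, 0]],
])

```text
clock: 6.88
tool_pos: [544.5, 119.7, 56.0]
tcp_rot: [-0.019, 1.0, 0.0, 0.0]
wrist_force: [-4.5, 0.3, 7.7]
width: -0.0
grip_force: 3.4
```

Emit:
jog_arm([
  [[0, 0, 0.2, 0, 0, 0], [0, 0, 0.2, 0, 0, 0], [0, 0, 0, 0, 0, 0], [0, 0, 0, 0, 0, 0]],
])

```text
clock: 7.38
tool_pos: [544.7, 119.8, 53.8]
tcp_rot: [-0.019, 1.0, 0.001, 0.0]
wrist_force: [-9.1, -2.0, 25.2]
width: -0.0
grip_force: 13.1
```

```bash
python3 look.py w5; python3 - <<'E'
from h import *
s=manip.state(); c=manip.camera("wrist"); d=c["depth"]
hsv=cv2.cvtColor(c["pixels"],cv2.COLOR_BGR2HSV)
r=cv2.inRange(hsv,(0,170,60),(6,255,255))|cv2.inRange(hsv,(172,170,60),(180,255,255)); v,u=np.nonzero(r); k=(u>150); v,u=v[k],u[k]
O,D=ray(c,np.c_[u,v],s); P=O+D*d[v,u][:,None]
for x in range(515,570,5):
    q=P[(P[:,0]>=x)&(P[:,0]<x+5)]
    if len(q)>5: print(x,len(q),np.median(q[:,2]).round(1))
p=manip.camera("scene")["pixels"][150:290,215:385]; w=cv2.imread("pics/w5.png")
cv2.imwrite("pics/mix5.png",np.hstack([cv2.resize(w,(400,300)),cv2.resize(p,(364,300),interpolation=2)]))
E
```

```text
7.375 [544.68372718 119.80030171  53.84320165] [[-0.999, -0.038, 0.001], [-0.038, 0.999, 0.001], [-0.001, 0.001, -1.0]] -0.005128672945321022 [-9.13973801 -1.99754702 25.23285891]
red [ 226  231   92   71 3217] [[518.0, 100.0], [516.0, 136.0], [546.0, 139.0], [549.0, 101.0]] c [532.5 119.1 100. ] tool delta mm [ 12.1  -0.2 -46.2]
red [  0 281  10  42 238] [[565.0, 0.0], [544.0, 5.0], [544.0, 9.0], [565.0, 4.0]] c [554.4   4.5 100. ] tool delta mm [  -5.4 -115.5  -46.3]
525 835 78.3
530 715 79.3
535 629 79.9
540 317 80.2
545 217 80.7
550 169 81.3
555 96 81.7
560 6 82.1
```

View pics/mix5.png

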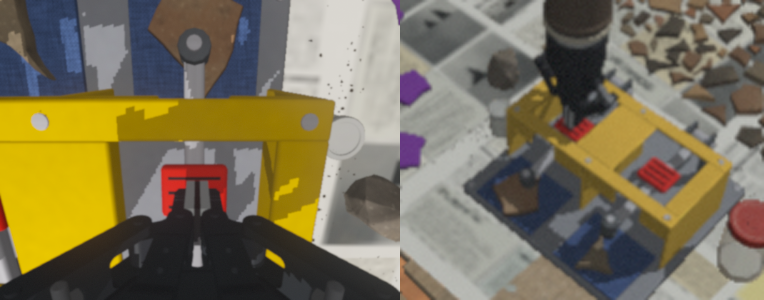

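The left pad is now at z≈80.5, so it has sunk the full 18 mm to its stop. The foot (193,45) sits on the brown sherd, the right lever is untouched and the gripper clears the guard. The push is steady at 25 N, so I'm handing in.

```bash
python3 -c "
from h import *
s=manip.state();print(s['tool_pos'],s['wrist_force']);print(manip.job_done())"
```

```text
[544.72459822 119.80425853  53.87630654] [-10.1471316   -1.50970871  24.94451467]
the job is handed in; nothing more can be done
None
```

I handed the job in with the fingertips holding the left lever's red pad at its stop with about 25 N and the foot on the reddish-brown sherd; the judge returned no verdict, and I saw no contact with the guard, the sherds or the things around the press.

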